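# Pin and seat a sight-glass barrel in a sprung V cradle

## Robot

A 7-joint arm with a two-finger parallel gripper is mounted at the origin on the work surface. World frame = base frame: x ahead of the robot, y to its left, z up, the work surface at z = 0. Lengths are in m, angles in rad, forces in N, time in s.
With the tool pointing down it reaches from about 0.35 to 0.9 m from the base axis. Payload 8.1 kg.
Tool frame: the origin (TCP) lies at the very end of the fingers, on their centre line; the grasp point (between the pads) lies arm.hold_point_z behind it (arm.hold_point_z is the distance from the TCP to the grasp point, in m); z points along the fingers, y is the line along which they close (so a half turn about z gives the same grasp; the last joint's range is limited). The gripper opens to 92 mm and grips with 3 to 60 N. Pads are 19 mm wide; open, the fingers measure 130 mm over their backs; the gripper's body (75 mm by 190 mm) begins 47 mm behind the grasp point.
Start: joints at [-1.244, 0.434, 0.025, 1.573, -0.012, 1.134, -0.075], TCP at [0.26, 0.568, 0.227] pointing down, gripper open.
Joint ranges: [-2.62, 2.62], [-0.44, 2.09], [-1.27, 1.32], [0.08, 2.57], [-1.32, 4.46], [0.12, 2], [-2.74, 2.74]. Speed limits (rad/s): [2.22, 2.22, 3.01, 3.01, 3.14, 3.14, 3.14].

## Interface

Orientations are given as a rotation vector (axis times angle).
In Python, from cell import arm, vision, job, cut_out gives the robot as it stands. The module is installed in compiled form; this text tells all that it offers.
- The arm moves only by the tool play_rows, never from a script. Its argument "increments" is text: rows parted by semicolons, each of 5 numbers parted by spaces: the shift along the tool's x, y, z in cm, then the turn about the tool's z in degrees, then the opening, from -1 (shut) to 1 (fully open), so that 0 is half open. A call has 1 to 5 rows; each row shifts and turns the commanded pose from where the row before left it, along the tool's axes as they then stand; what a row does not reach is not made up. A row lasts 1/12 s, in which the tool goes at most 41.7 mm and 7.16 degrees, less where a joint would pass 70% of its speed; a pose out of reach is approached as far as the arm can. A call is refused whole if a number of a shift passes 4.17 or a number of a turn 7.16, either way. A call with a gripper value outside its range is refused whole. The fingers move at their own pace and stop on an object; "grip_force" is the grip in N (left out, the last holds). Time passes only in rows, so rows that do not move let the fingers close. It gives the time, the measured TCP pose, the force, the opening and the grip force at its end, in the units of the state.
- arm.observe(): the state, without advancing time (a new reading comes with each control period).
- vision.get_image(name): name is "scene" or "top"; returns a dict with "frame" (384x512x3 uint8, red, green, blue), "z_map" (384x512 float32, m along the optical axis (not along the pixel's ray), 0 where there is no reading), "mtx" (3x3 intrinsics, pixels), "distortion" ([k1, k2, p1, p2, k3] as OpenCV has them; the pictures are not rectified), "cam_to_world" (4x4, takes a point from camera to world coordinates). Camera axes: x right, y up, looking along -z (the intrinsics and any distortion apply to the point x, -y, -z); pixel columns grow to the right and rows downward; lengths in m; the calibration is good to about 2 mm. A picture is of the moment at which its call begins.
- job.sign_off(): hands the job in; it is judged then, once.
Trained networks look in a picture, given as the dict that the camera call returned (one of the last four; its "shot" number tells which), for a name from the list of things; names that differ only in an ending like _2 or _b are one class to them, and where a whole thing is asked for, a point or a joint stands for the part that bears it (a point fixed in the world has none). Each returns a list of dicts, best first, with "confidence" (0 to 1); they miss things now and then, are a little off and sometimes report something else, mostly with a low value. They report only what shows in the picture. A call takes as long as a camera call.
- cut_out(query, picture): "mask" (384x512 bool, what is visible of it) and "point" ([row, column] in pixels, amid what is visible of it).
The state is a dict: "clock": time; "joints": joint angles; "dq": joint speeds; "joint_efforts": joint torques, N m; "position": TCP position; "ee_rot": TCP orientation; "force": force on the tool from outside, world axes, zero at the start; "ft_torque": the same for the moment, N m; "width": opening from 0.0 (shut) to 1.0 (fully open); "gripper_force": force on a finger pad.
Only numpy, scipy, OpenCV 4.12 (cv2) and the standard library are available. Lean on these libraries where they do the work, as an engineer would, in place of code of your own. Each camera call takes 0.05 s, during which the arm holds its last target. There are 200 camera calls.

## Task

Set up the sight-glass barrel for its window check: first move the thick plain stop pin from the rack into the socket of the cradle stand, upright and fully home. Then lay the barrel lengthwise in the V cradle, with one end close up to the stop pin, press it down so that the cradle sinks fully against its spring and the barrel bears firmly on both V faces, not on one alone, and finish while the gripper still holds it pressed like that. Leave the dip rod in the rack, and the bottle, the beaker and the ring where they stand.

Things in the scene. Friction and masses are not known exactly. Their poses are not given: they have to be found in the camera images.
- station: Cradle stand fixed to the bench, place and yaw vary: dark steel base plate 170 x 70 x 6 mm with the sprung V cradle and, past the cradle's +x end, the socket block. Origin on the bench below the middle of the cradle; x along the V towards the socket, z up. Cradle: x from -40 to +40 mm. With the pin home and the barrel touching it, the barrel's centre is at x = +1 mm (+-2 mm, as the pin has play).
- socket_mouth (a point): Centre of the mouth of the stop-pin socket: an upright round hole, 18 mm wide, chamfered, 24 mm deep, in an aluminium block 28 (along x) x 40 x 24 mm on the base plate. The mouth is 59 mm along x from the stand's origin, 30 mm above the bench; the hole's floor is 6 mm above the bench. With the pin home, the pin's centre is 16 mm and its top 56 mm above this point.
- cradle (a joint): How far the V cradle is pressed down, m: 0 at rest (top), 0.008 fully down on its stop. It moves straight down against a spring: it carries the barrel's weight without sinking; sinking starts at about 2 N of further push and fully down takes about 10 N. It is rigid sideways: a barrel carried off the V's middle bears on one face only until it is let settle or shifted to where the sideways force on the gripper vanishes.
- v_bottom (a point): Middle of the bottom line of the V, 40 mm above the bench at rest; moves down with the cradle. The V runs along the stand's x and opens 90 degrees upward. Each face goes 27 mm up its slope; the cradle is 43 mm wide at most (17 to 19 mm up), so fingers gripping the barrel pass outside. The barrel's axis lies 34 mm above this point (74 mm above the bench at rest, 66 pressed down).
- rack: Black plastic pin rack, fixed to the bench, 130 x 46 x 35 mm, with two upright holes of 19 mm diameter, 25 mm deep, at x = -45 and +45 mm in its frame. Origin at the centre of its underside. It stands at the left or right of the cradle stand. One hole holds the stop pin, the other the dip rod.
- pin_center (a point): Centre (half-way up) of the stop pin: a plain steel cylinder 16 mm in diameter, 80 mm long, 0.11 kg, its foot chamfered, standing upright in one of the rack's holes with its foot 10 mm above the bench and 55 mm of it above the rack. z along the pin, up.
- barrel_center (a point): Centre of the sight-glass barrel: a closed steel cylinder 48 mm in diameter and 100 mm long with a glass window in each end, alike both ways round, about 0.28 kg, lying level. x along the barrel. It starts on a low grey rest (90 x 30 mm with two rubber bars, narrower than the barrel, up to 12 mm high), its centre 34 mm above the bench.
- dip_rod_center (a point): Centre of the dip rod, the thin steel rod with a ball on top (116 mm tall, 8 mm thick, foot 14 mm) in the rack's other hole. Leave it there.
- sample_bottle: Small amber bottle, 52 mm wide, 110 mm tall. Origin at its underside. Leave alone.
- beaker: Open glass beaker, 64 mm wide, 75 mm tall. Origin at its underside. Leave alone.
- ferrule: Flat steel ring, 64 mm across, 18 mm high. Origin at its underside. Leave alone.

How it is judged:
On the way:
1. the stop pin is upright and fully home in the socket before the barrel is laid in the cradle (horizontal distance between pin_center and socket_mouth below 0.006 m and z of pin_center in the frame of station below 0.049 m and angle between pin_center's own z axis and vertical below 0.12 rad and distance between barrel_center and v_bottom above 0.06 m), for 0.2 s.
At the end, for the whole second after the job is handed in: Stop pin in the socket: within 3 mm of full depth, upright within 7 degrees. Barrel in the V, parallel within 3.4 degrees, over 2 N on each face, end within about 5 mm of the pin; cradle pressed down more than 6 of its 8 mm; fingers still on the barrel, at rest (horizontal distance between pin_center and socket_mouth below 0.006 m and z of pin_center in the frame of station below 0.049 m and angle between pin_center's own z axis and vertical below 0.12 rad and contact force between barrel and cradle_c0 above 2 N and contact force between barrel and cradle_c1 above 2 N and value of joint cradle above 0.006 m and angle between the x axis of barrel_center and the x axis of station, either way round below 0.06 rad and x of barrel_center in the frame of station between -0.005 and 0.007 m and contact force between the fingers and barrel above 2 N and linear speed of barrel below 0.02 m/s); the arm keeps its last pose, push and grip.
It fails at once if the dip rod, the bottle, the beaker or the ring is moved by more than 25 mm (distance of any of dip_rod_center, sample_bottle, beaker, ferrule from where it was at the start of the episode above 0.025 m).
It also fails if it takes over 67 s, if anything falls off the work surface, if the arm or the gripper's body presses on something with over 40 N, if the wrist force passes 120 N, or if a joint passes its speed limit or range.

## Working session

There is one attempt and no reset: what is moved stays moved. The work goes in short steps, Python scripts to look and compute and a tool call to move; the robot and the scene stay as the last step left them, time stands still between calls to the robot, and variables do not carry over. Pictures are saved under pics/ and viewed, at most 10 in all, crops included, and the job is handed in when it is done.

Besides the shell and the picture viewer there is one more tool, called after "Request:" as name(argument=value, ...) on one line, values as JSON. play_rows: Moves the arm, as the interface text tells. Its arguments: {"type":"object","properties":{"increments":{"type":"string"},"grip_force":{"type":"number"}},"required":["increments"]}

```bash
mkdir -p pics; cat > h.py <<'E'
import numpy as np,cv2
from cell import arm,vision,job,cut_out
def cloud(p):
    z=p['z_map'];r,c=np.indices(z.shape)
    uv=np.stack([c,r],-1).reshape(-1,1,2).astype(np.float64)
    n=cv2.undistortPoints(uv,p['mtx'],np.array(p['distortion'])).reshape(*z.shape,2)
    P=np.stack([n[...,0]*z,-n[...,1]*z,-z,np.ones_like(z)],-1)
    W=(P@np.array(p['cam_to_world']).T)[...,:3]
    W[z==0]=np.nan
    return W
E
python3 - <<'E'
from h import *
ims=[]
for n in('scene','top'):
    p=vision.get_image(n);W=cloud(p);np.savez(f'{n}.npz',W=W,f=p['frame'])
    im=p['frame'][...,::-1].copy()
    for q in['station','rack','pin_center','barrel_center','dip_rod_center','sample_bottle','beaker','ferrule','cradle']:
        for d in cut_out(q,p)[:2]:
            m=d['mask'];w=W[m];w=w[~np.isnan(w[:,0])]
            if len(w)<5: print(n,q,'few');continue
            print(n,q,round(d['confidence'],2),np.round(d['point']),m.sum(),'med',np.round(np.median(w,0),3),'lo',np.round(np.percentile(w,3,0),3),'hi',np.round(np.percentile(w,97,0),3))
    cv2.imwrite(f'pics/{n}.png',im)
s=arm.observe();print(s,arm.hold_point_z)
E
```

```text
scene station 0.62 [187. 237.] 1403 med [ 0.534 -0.014  0.009] lo [ 0.437 -0.052  0.004] hi [0.588 0.035 0.059]
scene station 0.46 [226. 120.] 978 med [ 0.526 -0.309  0.053] lo [ 0.464 -0.342  0.002] hi [ 0.565 -0.279  0.059]
scene rack 0.71 [297. 215.] 773 med [ 0.781 -0.178  0.074] lo [ 0.758 -0.199  0.002] hi [ 0.795 -0.153  0.111]
scene rack 0.7 [140. 341.] 755 med [0.523 0.324 0.033] lo [0.453 0.305 0.002] hi [0.571 0.357 0.038]
scene pin_center 0.42 [118. 336.] 104 med [0.466 0.333 0.066] lo [0.456 0.329 0.032] hi [0.47  0.343 0.091]
scene barrel_center 0.77 [228. 123.] 969 med [ 0.529 -0.308  0.053] lo [ 0.467 -0.34   0.011] hi [ 0.565 -0.279  0.059]
scene dip_rod_center 0.47 [134. 354.] 89 med [0.554 0.326 0.085] lo [0.532 0.322 0.024] hi [0.558 0.353 0.125]
scene sample_bottle 0.75 [293. 216.] 721 med [ 0.781 -0.178  0.076] lo [ 0.758 -0.199  0.014] hi [ 0.795 -0.155  0.111]
scene sample_bottle 0.31 [140. 342.] 789 med [0.521 0.323 0.033] lo [0.448 0.305 0.001] hi [0.571 0.356 0.038]
scene beaker 0.74 [245. 303.] 890 med [0.763 0.046 0.045] lo [0.739 0.012 0.002] hi [0.798 0
[... 1777 characters left out ...]
ray([-1.2435895 ,  0.43448256,  0.0249987 ,  1.57318324, -0.0116229 ,
        1.13402287, -0.07508795]), 'dq': array([-6.24246322e-04, -1.24684604e-03,  1.23658310e-03, -1.42409432e-03,
       -1.27806096e-05,  1.56096115e-03,  2.62252611e-04]), 'joint_efforts': array([-1.02710543e-03, -6.67682290e+01,  9.83544141e-01, -3.14800107e+01,
       -6.07001432e-02,  3.25784739e-02,  7.37342543e-05]), 'position': array([0.26045684, 0.56815923, 0.22675916]), 'ee_rot': array([-6.70078186e-01, -3.06929653e+00, -7.86006917e-05]), 'force': array([ 0.41616395, -0.13086377, -0.33796626]), 'ft_torque': array([-0.00876999, -0.01121261,  0.00746745]), 'gripper_force': 0.0, 'width': 0.9997109864714501} 0.0188
```

View pics/top.png

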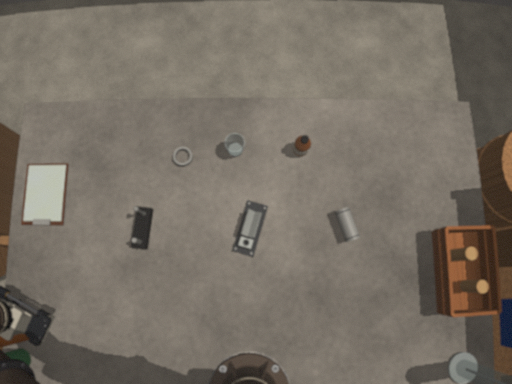

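View pics/scene.png

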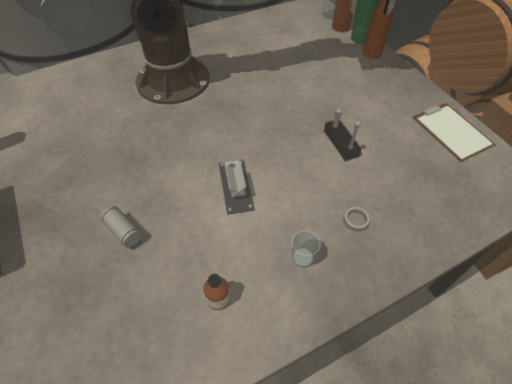

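The top view shows the rack at (142,228), with the pin in its near hole (135,242). The stand is at (250,228) with its socket at the robot end (245,241), and the barrel is at (347,224). Next I fit the geometry.

```bash
cat > fit.py <<'E'
from h import *
from scipy.optimize import least_squares
def box(W,lo,hi):
    w=W.reshape(-1,3);return w[np.all((w>lo)&(w<hi),1)]
for n in('scene','top'):
    W=np.load(n+'.npz')['W']
    tab=box(W,[.35,.08,-.02],[.65,.25,.02]);print(n,'table z',np.median(tab[:,2]))
    # station footprint
    b=box(W,[.38,-.1,.0035],[.65,.1,.012]);r=cv2.minAreaRect(b[:,:2].astype(np.float32)*1000);print(' plate',len(b),r)
    c=box(W,[.38,-.1,.036],[.65,.1,.075]);r=cv2.minAreaRect(c[:,:2].astype(np.float32)*1000);print(' cradle',len(c),r,np.percentile(c[:,2],[2,50,98]))
    k=box(W,[.38,-.1,.024],[.65,.1,.034]);print(' block',len(k),np.round(np.median(k,0),3),cv2.minAreaRect(k[:,:2].astype(np.float32)*1000))
    k=box(W,[.40,.27,.028],[.62,.40,.043]);print(' rack',len(k),cv2.minAreaRect(k[:,:2].astype(np.float32)*1000))
    p=box(W,[.44,.3,.045],[.49,.37,.1])
    f=least_squares(lambda q:np.hypot(p[:,0]-q[0],p[:,1]-q[1])-.008,[.462,.335],loss='soft_l1',f_scale=.002).x
    t=p[p[:,2]>.085];print(' pin',len(p),f,'top',len(t),t.mean(0) if len(t) else '')
    d=box(W,[.5,.29,.045],[.6,.37,.14]);print(' dip',len(d),np.median(d,0))
    a=box(W,[.42,-.37,.02],[.62,-.24,.075])
    def res(q):
        u=np.array([np.cos(q[2]),np.sin(q[2])]);s=-(a[:,0]-q[0])*u[1]+(a[:,1]-q[1])*u[0]
        return np.hypot(s,a[:,2]-q[3])-.024
    f=least_squares(res,[.51,-.305,.3,.034],loss='soft_l1',f_scale=.002).x
    u=np.array([np.cos(f[2]),np.sin(f[2])]);s=(a[:,:2]-f[:2])@u;m=np.percentile(s,[2,98]);print(' barrel',len(a),f,'ends',m,'ctr',f[:2]+u*m.mean())
E
python3 fit.py
```

```text
scene table z 0.0009204981070962681
 plate 957 ((516.0894775390625, -0.424102783203125), (267.3083190917969, 198.849365234375), 0.12648357450962067)
 cradle 451 ((516.1616821289062, -8.958984375), (42.49340057373047, 83.39497375488281), 73.28913116455078) [0.0384232  0.05101546 0.0606591 ]
 block 101 [ 0.46  -0.003  0.03 ] ((500.07958984375, -5.294025421142578), (39.736270904541016, 115.08458709716797), 72.23516845703125)
 rack 519 ((506.30206298828125, 332.80389404296875), (49.38597106933594, 132.2703857421875), 83.96681213378906)
 pin 84 [0.46158964 0.33780899] top 24 [0.46274237 0.3363334  0.08869475]
 dip 85 [0.55405373 0.32605269 0.09655426]
 barrel 909 [ 0.42587095 -0.33842891  0.31521658  0.03424099] ends [0.04382587 0.14284406] ctr [ 0.51460723 -0.30949298]
top table z 0.0006517261808969277
 plate 1169 ((514.9959716796875, -0.22303009033203125), (269.4139099121094, 198.7041473388672), 0.045050427317619324)
 cradle 370 ((502.00311279296875, -4.1656951904296875), (42.29412078857422, 109.99114990234375), 73.1363525390625) [0.03824701 0.05172558 0.06211151]
 block 89 [0.46  0.009 0.031] ((462.6157531738281, 7.822790145874023), (39.80717849731445, 34.53620910644531), 73.63846588134766)
 rack 520 ((507.02716064453125, 335.0711975097656), (48.27058029174805, 128.95408630371094), 84.78311920166016)
 pin 44 [0.4630615  0.33903463] top 26 [0.46224902 0.33820238 0.09011744]
 dip 34 [0.54917126 0.32830733 0.11946685]
 barrel 498 [ 0.38594294 -0.35006636  0.31563003  0.03469479] ends [0.08542903 0.18062048] ctr [ 0.5123964  -0.30877342]
```

```bash
python3 -c "
from h import *
f=np.load('top.npz')['f'][...,::-1]
a=cv2.resize(f[190:265,215:285],None,fx=7,fy=7,interpolation=2);b=cv2.resize(f[190:265,115:145],None,fx=7,fy=7,interpolation=2)
cv2.imwrite('pics/crop.png',np.hstack([a,b]))"
```

```text
(no output)
```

View pics/crop.png

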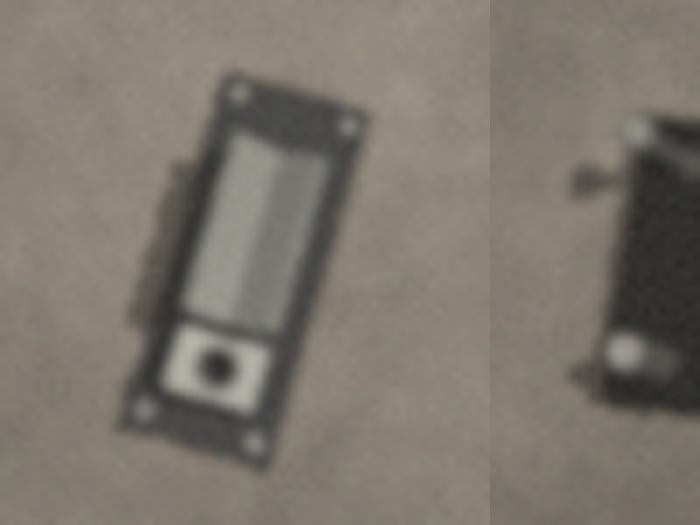

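The crop shows the stand's long axis about 17° off world x. The socket hole is at crop (217,368), i.e. pixel (246,242.6), and the pin top is at crop (625,352). I'll refine the hole and start moving towards the pin.

```bash
cat >> h.py <<'E'
def ray(p,uv,z):
    n=cv2.undistortPoints(np.array([[uv]],float),p['mtx'],np.array(p['distortion']))[0,0]
    T=np.array(p['cam_to_world']);d=T[:3,:3]@[n[0],-n[1],-1];o=T[:3,3]
    return o+d*(z-o[2])/d[2]
def pose():
    from scipy.spatial.transform import Rotation as R
    s=arm.observe();M=R.from_rotvec(s['ee_rot']).as_matrix()
    return s,M,np.degrees(np.arctan2(M[1,1],M[0,1]))
def to(x,y,z,yaw=None):
    s,M,a=pose();d=np.array([x,y,z])-s['position']
    print('t',round(s['clock'],2),'pos',np.round(s['position'],4),'yawY',round(a,2),'tilt',np.round(M[:2,2],4),'F',np.round(s['force'],2),'w',round(s['width'],3),'gf',round(s['gripper_force'],1))
    print('tool delta cm',np.round(M.T@d*100,3),'' if yaw is None else 'turn %.2f'%(-(yaw-a)))
E
python3 - <<'E'
from h import *
for n in('top','scene'):
    p=vision.get_image(n);g=p['frame'].sum(2).astype(float);W=cloud(p)
    # dark pixels inside block
    ok=(np.hypot(W[...,0]-.460,W[...,1]-.008)<.0115)
    r,c=np.where(ok);v=g[ok];t=(v.min()+np.percentile(v,85))/2
    w=np.clip(t-v,0,None);uv=((c*w).sum()/w.sum(),(r*w).sum()/w.sum())
    print(n,uv,ray(p,uv,.030),ray(p,uv,.024))
E
```

```text
top (np.float64(245.71503555706065), np.float64(242.0279376904842)) [0.46015214 0.00719429 0.03      ] [0.46060633 0.0071862  0.024     ]
scene (np.float64(231.5325050563421), np.float64(165.2002311470673)) [0.45957636 0.00563002 0.03      ] [0.45484066 0.00753773 0.024     ]
```

Request:
play_rows(increments="0 0 0 -4 1;0 0 0 -3.8 1;-2.6 -1.62 0 0 1;-2.6 -1.62 0 0 1;-2.6 -1.62 0 0 1", grip_force=40)

```text
clock: 1.52
position: [0.3213, 0.4985, 0.2266]
ee_rot: [0.457, 3.108, 0.0]
force: [0.6, -0.8, -0.5]
width: 1.001
gripper_force: 0.0
```

Request:
play_rows(increments="-2.6 -1.62 0 0 1;-2.6 -1.62 0 0 1;-2.6 -1.62 0 0 1;-2.6 -1.62 0 0 1;-2.6 -1.62 0 0 1")

```text
clock: 1.93
position: [0.4229, 0.3827, 0.2269]
ee_rot: [0.46, 3.108, 0.001]
force: [-0.2, -0.4, -0.3]
width: 0.997
gripper_force: 0.0
```

Request:
play_rows(increments="-2.6 -1.62 0 0 1;-2.6 -1.62 0 0 1;0 0 0 0 1;0 0 0 0 1")

```text
clock: 2.27
position: [0.464, 0.3359, 0.2268]
ee_rot: [0.466, 3.106, -0.0]
force: [0.2, 1.4, 0.1]
width: 1.002
gripper_force: 0.0
```

```bash
python3 -c "
from h import *
to(.462,.338,.05,73.2)"
```

```text
t 2.27 pos [0.464  0.3359 0.2268] yawY 72.92 tilt [ 0.0006 -0.0004] F [0.18 1.41 0.07] w 1.002 gf 0.0
tool delta cm [ 0.264  0.151 17.684] turn -0.28
```

Request:
play_rows(increments="0.26 0.15 3 -0.28 1;0 0 4 0 1;0 0 4 0 1;0 0 4 0 1;0 0 2.7 0 1")

```text
clock: 2.68
position: [0.458, 0.3404, 0.0466]
ee_rot: [-0.449, -3.107, 0.002]
force: [-1.2, 0.5, 0.5]
width: 1.0
gripper_force: 0.0
```

Request:
play_rows(increments="0 0 0 0 1;0 0 0 0 -1;0 0 0 0 -1;0 0 0 0 -1;0 0 0 0 -1")

```text
clock: 3.1
position: [0.4614, 0.3412, 0.0519]
ee_rot: [0.452, 3.107, 0.005]
force: [0.4, 0.3, 0.3]
width: 0.761
gripper_force: 0.0
```

Request:
play_rows(increments="0 0 0 0 -1;0 0 0 0 -1;0 0 0 0 -1;0 0 0 0 -1;0 0 0 0 -1")

```text
clock: 3.52
position: [0.4604, 0.34, 0.0498]
ee_rot: [0.452, 3.109, 0.0]
force: [0.3, -0.3, -0.9]
width: 0.396
gripper_force: 0.0
```

```bash
python3 -c "
from h import *
to(.462,.338,.05,73.2)"
```

```text
t 3.52 pos [0.4604 0.34   0.0498] yawY 73.44 tilt [0.0001 0.0001] F [ 0.27 -0.29 -0.85] w 0.396 gf 0.0
tool delta cm [-0.21  -0.147 -0.015] turn 0.24
```

Request:
play_rows(increments="-0.15 -0.1 0 0 -1;0 0 0 0 -1;0 0 0 0 -1;0 0 0 0 -1;0 0 0 0 -1")

```text
clock: 3.93
position: [0.4616, 0.3386, 0.0497]
ee_rot: [0.452, 3.109, 0.0]
force: [1.0, 1.0, -0.1]
width: 0.169
gripper_force: 40.0
```

Request:
play_rows(increments="0 0 0 0 -1;0 0 0 0 -1;0 0 0 0 -1")

```text
clock: 4.18
position: [0.4615, 0.3386, 0.0497]
ee_rot: [-0.452, -3.109, -0.0]
force: [-0.2, 0.5, -2.0]
width: 0.168
gripper_force: 40.0
```

```bash
python3 -c "
from h import *
to(.462,.338,.05,73.2)"
```

```text
t 4.18 pos [0.4615 0.3386 0.0497] yawY 73.45 tilt [-0.  0.] F [-0.16  0.51 -1.96] w 0.168 gf 40.0
tool delta cm [-0.065 -0.046 -0.03 ] turn 0.25
```

Request:
play_rows(increments="0 0 -1 0 -1;0 0 -2.5 0 -1;0 0 -2.5 0 -1;0 0 -2 0 -1;-1.03 -3.54 0 0 -1")

```text
clock: 4.6
position: [0.4623, 0.3104, 0.1346]
ee_rot: [0.439, 3.106, 0.016]
force: [1.5, 0.6, -1.0]
width: 0.169
gripper_force: 40.0
```

Request:
play_rows(increments="-1.03 -3.54 0 0 -1;-1.03 -3.54 0 0 -1;-1.03 -3.54 0 0 -1;-1.03 -3.54 0 0 -1;-1.03 -3.54 0 0 -1")

```text
clock: 5.02
position: [0.4597, 0.1157, 0.1305]
ee_rot: [0.452, 3.109, 0.0]
force: [0.3, 0.1, -2.0]
width: 0.171
gripper_force: 40.0
```

Request:
play_rows(increments="-1.03 -3.54 0 0 -1;-1.03 -3.54 0 0 -1;-1.03 -3.54 0 0 -1;0 0 0 0 -1;0 0 0 0 -1")

```text
clock: 5.43
position: [0.4594, 0.0044, 0.1304]
ee_rot: [0.46, 3.107, -0.0]
force: [-0.6, -0.2, -0.2]
width: 0.165
gripper_force: 40.0
```

```bash
python3 - <<'E'
from h import *
to(.460,.0065,.07,73.2)
for n in('top','scene'):
    p=vision.get_image(n)
    W=cloud(p);w=W.reshape(-1,3)
    for d in cut_out('pin_center',p)[:1]:
        m=d['mask'];v=W[m];v=v[~np.isnan(v[:,0])];print(n,d['confidence'],d['point'],np.round(np.percentile(v,[5,50,95],0),3).tolist())
    c=[p['frame'][140:300,180:310],p['frame'][110:220,180:290]][n=='scene']
    cv2.imwrite(f'pics/pin_{n}.png',cv2.resize(c[...,::-1],None,fx=4,fy=4,interpolation=2))
E
```

```text
t 5.43 pos [0.4594 0.0044 0.1304] yawY 73.16 tilt [ 0.0002 -0.0003] F [-0.6  -0.16 -0.17] w 0.165 gf 40.0
tool delta cm [-0.     0.218  6.041] turn -0.04
scene 0.73 [135.8, 228.3] [[0.458, 0.0, 0.104], [0.465, 0.005, 0.144], [0.468, 0.013, 0.172]]
```

View pics/pin_scene.png

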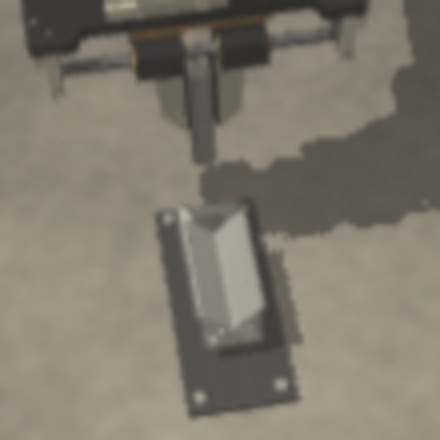

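The pin hangs upright above the socket, with its foot at crop (203,160). I lower it to just above the mouth and check.

Request:
play_rows(increments="0.07 0.3 1.5 0 -1;0 0 2 0 -1;0 0 1.5 0 -1;0 0 0.3 0 -1;0 0 0 0 -1")

```text
clock: 6.05
position: [0.459, 0.0109, 0.076]
ee_rot: [-0.449, -3.107, 0.001]
force: [-0.1, 0.1, -1.0]
width: 0.166
gripper_force: 40.0
```

Request:
play_rows(increments="0 0 0 0 -1;0 0 0 0 -1;0 0 0 0 -1")

```text
clock: 6.3
position: [0.4605, 0.0102, 0.0776]
ee_rot: [0.451, 3.107, 0.001]
force: [-0.4, 0.2, -1.9]
width: 0.166
gripper_force: 40.0
```

```bash
python3 - <<'E'
from h import *
from scipy.optimize import least_squares
to(.4596,.0075,.045,73.2)
p=vision.get_image('scene');W=cloud(p).reshape(-1,3)
s=arm.observe()['position']
a=W[(np.hypot(W[:,0]-s[0],W[:,1]-s[1])<.014)&(W[:,2]>.04)&(W[:,2]<.07)]
f=least_squares(lambda q:np.hypot(a[:,0]-q[0],a[:,1]-q[1])-.008,s[:2],loss='soft_l1',f_scale=.002).x
print(len(a),f,a[:,2].min() if len(a) else 0)
to(.4596,.0075,.045,73.2)
E
```

```text
t 6.3 pos [0.4605 0.0102 0.0776] yawY 73.47 tilt [0.0016 0.0003] F [-0.36  0.21 -1.91] w 0.166 gf 40.0
tool delta cm [ 0.012 -0.282  3.258] turn 0.27
44 [0.45964829 0.01037966] 0.04177857060546042
t 6.35 pos [0.4604 0.0101 0.0775] yawY 73.46 tilt [0.0015 0.0003] F [ 0.66  0.49 -0.34] w 0.165 gf 40.0
tool delta cm [ 0.005 -0.269  3.248] turn 0.26
```

Request:
play_rows(increments="0 -0.27 0 0.2 -1;0 0 0 0 -1;0 0 0.3 0 -1;0 0 0.3 0 -1;0 0 0 0 -1")

```text
clock: 6.77
position: [0.4587, 0.0073, 0.0702]
ee_rot: [-0.458, -3.107, 0.0]
force: [-1.1, 0.3, -1.1]
width: 0.169
gripper_force: 40.0
```

Request:
play_rows(increments="0 0 0.2 0 -1;0 0 0.2 0 -1;0 0 0.2 0 -1;0 0 0 0 -1;0 0 0 0 -1")

```text
clock: 7.18
position: [0.4592, 0.0074, 0.0646]
ee_rot: [0.457, 3.108, 0.0]
force: [-0.2, 1.2, -2.7]
width: 0.164
gripper_force: 40.0
```

```bash
python3 - <<'E'
from h import *
to(.4596,.0075,.045,73.2)
E
```

```text
t 7.18 pos [0.4592 0.0074 0.0646] yawY 73.25 tilt [0. 0.] F [-0.15  1.17 -2.66] w 0.164 gf 40.0
tool delta cm [-0.039  0.025  1.961] turn 0.05
```

Request:
play_rows(increments="0 0 0.4 0 -1;0 0 0.4 0 -1;0 0 0.4 0 -1;0 0 0.4 0 -1;0 0 0 0 -1")

```text
clock: 7.6
position: [0.4591, 0.0074, 0.048]
ee_rot: [-0.457, -3.108, -0.0]
force: [2.2, 1.4, -3.3]
width: 0.165
gripper_force: 40.0
```

Request:
play_rows(increments="0 0 0.2 0 -1;0 0 0.15 0 -1;0 0 0.1 0 -1;0 0 0 0 -1")

```text
clock: 7.93
position: [0.4596, 0.0073, 0.0454]
ee_rot: [0.458, 3.107, 0.001]
force: [-2.9, -0.1, 20.7]
width: 0.166
gripper_force: 40.0
```

```bash
python3 - <<'E'
from h import *
to(.4596,.0075,.0457,73.2)
E
```

```text
t 7.93 pos [0.4596 0.0073 0.0454] yawY 73.24 tilt [0.0013 0.0005] F [-2.93 -0.1  20.72] w 0.166 gf 40.0
tool delta cm [ 0.009  0.016 -0.031] turn 0.04
```

Request:
play_rows(increments="0 0 0 0 -0.3;0 0 0 0 0.2;0 0 0 0 0.5;0 0 0 0 0.8;0 0 0 0 0.8")

```text
clock: 8.35
position: [0.4588, 0.0072, 0.044]
ee_rot: [-0.458, -3.108, 0.0]
force: [0.2, -0.4, 0.2]
width: 0.48
gripper_force: 0.0
```

Request:
play_rows(increments="0 0 0 0 0.8;0 0 0 0 0.8;0 0 0 0 0.8;0 0 0 0 0.8;0 0 -0.5 0 1")

```text
clock: 8.77
position: [0.4585, 0.0072, 0.0488]
ee_rot: [-0.457, -3.107, 0.001]
force: [-0.6, 0.7, -0.0]
width: 0.845
gripper_force: 0.0
```

Request:
play_rows(increments="0 0 -2 0 1;0 0 -3 0 1;0 0 -3 0 1;0 0 -2 0 1;-1.59 -3.19 0 0 1")

```text
clock: 9.18
position: [0.4672, -0.0219, 0.1534]
ee_rot: [0.443, 3.105, 0.007]
force: [1.5, 0.1, -0.5]
width: 0.996
gripper_force: 0.0
```

Request:
play_rows(increments="-1.59 -3.19 0 0 1;-1.59 -3.19 0 0 1;-1.59 -3.19 0 0 1;-1.59 -3.19 0 0 1;-1.59 -3.19 0 0 1")

```text
clock: 9.6
position: [0.4952, -0.2052, 0.1497]
ee_rot: [0.457, 3.108, 0.0]
force: [0.3, 0.9, 1.0]
width: 0.997
gripper_force: 0.0
```

Request:
play_rows(increments="-1.59 -3.19 0 0 1;-1.59 -3.19 0 0 1;-1.59 -3.19 0 0 1;0 0 0 -7 1;0 0 0 -7 1")

```text
clock: 10.02
position: [0.5126, -0.3119, 0.1493]
ee_rot: [-0.074, -3.14, 0.002]
force: [-0.4, 0.6, -0.1]
width: 0.999
gripper_force: 0.0
```

Request:
play_rows(increments="0 0 0 -7 1;0 0 0 -7 1;0 0 0 -6.9 1;0 0 0 0 1;0 0 0 0 1")

```text
clock: 10.43
position: [0.5131, -0.3089, 0.1495]
ee_rot: [-0.489, 3.103, 0.0]
force: [-0.5, 0.3, -0.7]
width: 1.001
gripper_force: 0.0
```

```bash
python3 - <<'E'
from h import *
from scipy.optimize import least_squares
to(.5135,-.309,.0145,108.1)
for n in('top','scene'):
    p=vision.get_image(n);np.savez(n+'.npz',W=cloud(p),f=p['frame'])
    W=cloud(p).reshape(-1,3)
    a=W[(np.hypot(W[:,0]-.4595,W[:,1]-.0073)<.012)&(W[:,2]>.045)&(W[:,2]<.1)]
    f=least_squares(lambda q:np.hypot(a[:,0]-q[0],a[:,1]-q[1])-.008,[.46,.007],loss='soft_l1',f_scale=.002).x
    print(n,'pin',len(a),f,np.percentile(a[:,2],97))
    k=W[np.all((W>[.36,-.1,.036])&(W<[.65,.1,.062]),1)]
    # station frame about socket
    th=np.radians(163.2);u=np.array([np.cos(th),np.sin(th)]);v=np.array([-u[1],u[0]])
    o=np.array([.4595,.0073])-.059*u;s=(k[:,:2]-o)@u;k=k[abs(s)<.038];s=(k[:,:2]-o)@u;t=(k[:,:2]-o)@v
    # V fit: z = z0+|t-t0-sl*s|
    r=least_squares(lambda q:(k[:,2]-q[0]-abs(t-q[1]-q[2]*s))/1.414,[.04,0,0],loss='soft_l1',f_scale=.001).x
    print(n,len(k),'V z0,t0,slope deg',r[:2],np.degrees(r[2]),'s rng',np.percentile((k[:,:2]-o)@u,[1,99]),'origin',o)
E
```

```text
t 10.43 pos [ 0.5131 -0.3089  0.1495] yawY 107.92 tilt [0.0001 0.0003] F [-0.46  0.27 -0.67] w 1.001 gf 0.0
tool delta cm [-0.03  -0.02  13.496] turn -0.18
top pin 29 [0.45892561 0.00818634] 0.09139310156730449
top 331 V z0,t0,slope deg [ 0.04031092 -0.0013817 ] 0.17817604138086943 s rng [-0.03693153  0.03715471] origin [ 0.51598185 -0.00975288]
scene pin 83 [0.45838589 0.00728099] 0.08846278944278137
scene 397 V z0,t0,slope deg [ 0.04069314 -0.0006664 ] -0.0012405453349637178 s rng [-0.03753486  0.03722977] origin [ 0.51598185 -0.00975288]
```

Pin is home (dropped 4.3 mm, as expected), and the V line fits consistently. Now to grasp the barrel.

Request:
play_rows(increments="0 0 3 -0.2 1;0 0 3.5 0 1;0 0 3.5 0 1;0 0 2.5 0 1;0 0 1 0 1", grip_force=50)

```text
clock: 10.95
position: [0.5112, -0.3076, 0.0107]
ee_rot: [0.497, -3.098, -0.005]
force: [-0.5, 0.5, -0.7]
width: 0.999
gripper_force: 0.0
```

Request:
play_rows(increments="0 0 0 0 1;0 0 0 0 0.6;0 0 0 0 0.4;0 0 0 0 0.3;0 0 0 0 0.2")

```text
clock: 11.37
position: [0.5143, -0.3094, 0.0158]
ee_rot: [-0.5, 3.099, -0.002]
force: [0.5, 0.3, -0.1]
width: 0.761
gripper_force: 0.0
```

```bash
python3 - <<'E'
from h import *
to(.5135,-.309,.0145,108.1)
E
```

```text
t 11.37 pos [ 0.5143 -0.3094  0.0158] yawY 108.33 tilt [ 0.0024 -0.0012] F [ 0.51  0.26 -0.05] w 0.761 gf 0.0
tool delta cm [0.064 0.063 0.133] turn 0.23
```

Request:
play_rows(increments="0.05 0 0.1 0.2 0;0 0 0 0 -1;0 0 0 0 -1;0 0 0 0 -1;0 0 0 0 -1")

```text
clock: 11.78
position: [0.5129, -0.3091, 0.0135]
ee_rot: [-0.495, 3.102, -0.0]
force: [-1.1, -0.4, 3.0]
width: 0.511
gripper_force: 50.0
```

Request:
play_rows(increments="0 0 0 0 -1;0 0 0 0 -1;0 0 0 0 -1;0 0 0 0 -1")

```text
clock: 12.12
position: [0.5129, -0.3092, 0.0135]
ee_rot: [-0.495, 3.102, -0.0]
force: [-1.5, 0.7, 5.3]
width: 0.516
gripper_force: 50.0
```

```bash
python3 - <<'E'
from h import *
to(.5135,-.309,.0145,108.1)
E
```

```text
t 12.12 pos [ 0.5129 -0.3092  0.0135] yawY 108.14 tilt [ 0.0003 -0.0002] F [-1.51  0.71  5.35] w 0.516 gf 50.0
tool delta cm [-0.061 -0.    -0.104] turn 0.04
```

Request:
play_rows(increments="0 0 -1 0 -1;0 0 -2.5 0 -1;0 0 -3.5 0 -1;0 0 -3.5 0 -1;0 0 -2.5 0 -1")

```text
clock: 12.53
position: [0.5131, -0.3091, 0.1461]
ee_rot: [-0.495, 3.101, -0.001]
force: [0.9, -1.2, -2.9]
width: 0.514
gripper_force: 50.0
```

Request:
play_rows(increments="0 0 0 7 -1;0 0 0 7 -1;0 0 0 7 -1;0 0 0 7 -1;0 0 0 6.9 -1")

```text
clock: 12.95
position: [0.5124, -0.3085, 0.1433]
ee_rot: [-0.467, -3.106, -0.001]
force: [-0.3, -0.1, -2.8]
width: 0.514
gripper_force: 50.0
```

Request:
play_rows(increments="0.92 3.17 0 0 -1;0.92 3.17 0 0 -1;0.92 3.17 0 0 -1;0.92 3.17 0 0 -1;0.92 3.17 0 0 -1")

```text
clock: 13.37
position: [0.5137, -0.1422, 0.1432]
ee_rot: [-0.458, -3.107, -0.001]
force: [-0.2, 0.7, -2.6]
width: 0.51
gripper_force: 50.0
```

Request:
play_rows(increments="0.92 3.17 0 0 -1;0.92 3.17 0 0 -1;0.92 3.17 0 0 -1;0.92 3.17 0 0 -1;0 0 0 0 -1")

```text
clock: 13.78
position: [0.5153, -0.0036, 0.1432]
ee_rot: [-0.443, -3.109, -0.006]
force: [0.3, 0.3, -3.8]
width: 0.512
gripper_force: 50.0
```

Request:
play_rows(increments="0 0 0 0 -1;0 0 0 0 -1;0 0 0 0 -1;0 0 0 0 -1;0 0 0 0 -1")

```text
clock: 14.2
position: [0.5156, -0.0132, 0.1432]
ee_rot: [-0.461, -3.107, 0.0]
force: [-1.2, 0.1, -2.5]
width: 0.518
gripper_force: 50.0
```

```bash
cat > bar.py <<'E'
from h import *
from scipy.optimize import least_squares
th=np.radians(163.25);u=np.array([np.cos(th),np.sin(th)]);v=np.array([-u[1],u[0]]);O=np.array([.5163,-.0088])
s=arm.observe()['position'];print('tcp station x,y',(s[:2]-O)@u,(s[:2]-O)@v)
for n in('scene','top'):
    p=vision.get_image(n);W=cloud(p).reshape(-1,3);z=s[2]+.0205
    cv2.imwrite(f'pics/bar_{n}.png',cv2.resize((p['frame'][90:240,160:310] if n=='scene' else p['frame'][150:300,180:330])[...,::-1],None,fx=4,fy=4,interpolation=2))
    a=W[(np.abs((W[:,:2]-O)@u)<.075)&(np.abs((W[:,:2]-O)@v)<.022)&(np.abs(W[:,2]-z)<.026)]
    a=a[np.isfinite(a[:,0])];x=(a[:,:2]-O)@u;y=(a[:,:2]-O)@v
    f=least_squares(lambda q:np.hypot(y-q[0]-q[1]*x,a[:,2]-q[2]-q[3]*x)-.024,[0,0,z,0],loss='soft_l1',f_scale=.0015).x
    print(n,len(a),'y0 %.4f yaw %.2fdeg z %.4f pitch %.2fdeg'%(f[0],np.degrees(f[1]),f[2],np.degrees(f[3])),'ends',np.round(np.percentile(x,[0,2,98,100]),4))
E
python3 -c "
from h import *
to(.5163,-.0088,.06,73.25)"; python3 bar.py
```

```text
t 14.2 pos [ 0.5156 -0.0132  0.1432] yawY 73.13 tilt [-0.0002 -0.0003] F [-1.15  0.11 -2.48] w 0.518 gf 50.0
tool delta cm [0.064 0.441 8.321] turn -0.12
tcp station x,y -0.0006387833946506923 0.004384431844807229
scene 620 y0 0.0043 yaw -1.48deg z 0.1642 pitch 0.03deg ends [-0.0522 -0.0516  0.0279  0.0398]Traceback (most recent call last):
  File "bar.py", line 11, in <module>
    print(n,len(a),'y0 %.4f yaw %.2fdeg z %.4f pitch %.2fdeg'%(f[0],np.degrees(f[1]),f[2],np.degrees(f[3])),'ends',np.round(np.percentile(x,[0,2,98,100]),4))
                                                                                                                            ~~~~~~~~~~~~~^^^^^^^^^^^^^^^^
    return _quantile_unchecked(
        a, q, axis, out, overwrite_input, method, keepdims, weights)
    return _ureduce(a,
                    func=_quantile_ureduce_func,
    ...<5 lines>...
                    overwrite_input=overwrite_input,
                    method=method)
    r = func(a, **kwargs)
    result = _quantile(arr,
                       quantiles=q,
    ...<2 lines>...
                       out=out,
                       weights=wgt)
    slices_having_nans = np.isnan(arr[-1, ...])
                                  ~~~^^^^^^^^^
IndexError: index -1 is out of bounds for axis 0 with size 0
```

View pics/bar_scene.png

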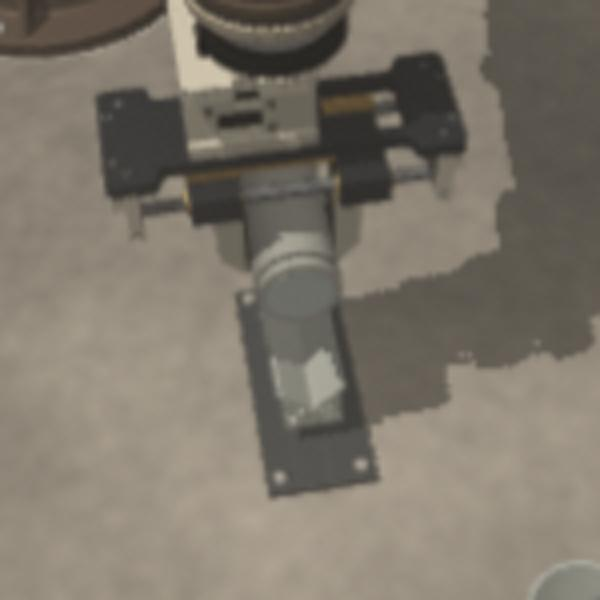

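The barrel is level over the cradle, its far end face at crop (300,285), i.e. station x −52 mm, so the centre is near −2 mm. I lower it to just above the V.

Request:
play_rows(increments="0.05 0.44 1.5 -0.1 -1;0 0 2.5 0 -1;0 0 2 0 -1;0 0 1 0 -1;0 0 0 0 -1", grip_force=55)

```text
clock: 14.72
position: [0.5151, -0.008, 0.0713]
ee_rot: [-0.455, -3.105, 0.002]
force: [-0.3, -0.2, -3.1]
width: 0.514
gripper_force: 55.0
```

Request:
play_rows(increments="0 0 0.5 0 -1;0 0 0 0 -1;0 0 0 0 -1;0 0 0 0 -1;0 0 0 0 -1")

```text
clock: 15.13
position: [0.5171, -0.0076, 0.0689]
ee_rot: [0.455, 3.107, 0.001]
force: [-0.6, 0.3, -3.3]
width: 0.509
gripper_force: 55.0
```

```bash
sed -i 's/^    a=a\[np.isfinite/    if len(a)<9: continue\n&/' bar.py; python3 -c "
from h import *
to(.5163,-.0088,.0535,73.25)"; python3 bar.py
```

```text
t 15.13 pos [ 0.5171 -0.0076  0.0689] yawY 73.35 tilt [0.0013 0.0002] F [-0.64  0.26 -3.25] w 0.509 gf 55.0
tool delta cm [ 0.041 -0.143  1.544] turn 0.10
tcp station x,y -0.0003906258169989886 -0.0014213760828176059
scene 546 y0 -0.0014 yaw 0.08deg z 0.0901 pitch 0.21deg ends [-0.0529 -0.0517  0.0224  0.0276]
```

Request:
play_rows(increments="0.03 -0.13 0.3 0 -1;0 0 0.4 0 -1;0 0 0.3 0 -1;0 0 0.2 0 -1;0 0 0 0 -1")

```text
clock: 15.65
position: [0.5155, -0.0088, 0.0556]
ee_rot: [-0.455, -3.107, 0.0]
force: [0.1, -0.2, -2.1]
width: 0.514
gripper_force: 55.0
```

Request:
play_rows(increments="0 0 0 0 -1;0 0 0.1 0 -1;0 0 0.1 0 -1;0 0 0.1 0 -1;0 0 0 0 -1")

```text
clock: 16.07
position: [0.516, -0.0088, 0.0534]
ee_rot: [0.455, 3.108, 0.0]
force: [-0.5, 0.3, 3.3]
width: 0.512
gripper_force: 55.0
```

```bash
cat > st.py <<'E'
from h import *
th=np.radians(163.25);u=np.array([np.cos(th),np.sin(th),0]);v=np.array([-u[1],u[0],0]);O=np.array([.5163,-.0088,0])
s,M,a=pose();d=s['position']-O
print('x,y,z mm',np.round([d@u*1e3,d@v*1e3,d[2]*1e3],2),'F along toolx,tooly,up',np.round([s['force']@M[:,0],s['force']@M[:,1],s['force'][2]],2),'yaw',round(a,2),'tau',np.round(M.T@s['ft_torque'],2),'t',round(s['clock'],1),'tilt',np.round(M[:2,2],4))
E
python3 st.py
```

```text
x,y,z mm [2.700e-01 4.000e-02 5.337e+01] F along toolx,tooly,up [0.57 0.19 3.31] yaw 73.34 tau [0.05 0.24 0.12] t 16.1 tilt [0.0003 0.0001]
```

Contact is right at the expected height, with no side force. I press on.

Request:
play_rows(increments="0 0 0.1 0 -1;0 0 0.1 0 -1;0 0 0.1 0 -1;0 0 0.1 0 -1;0 0 0 0 -1")

```text
clock: 16.48
position: [0.5161, -0.0088, 0.0494]
ee_rot: [0.455, 3.108, 0.0]
force: [-3.0, -0.4, 6.1]
width: 0.513
gripper_force: 55.0
```

```bash
python3 st.py
```

```text
x,y,z mm [2.000e-01 3.000e-02 4.936e+01] F along toolx,tooly,up [ 2.76 -1.26  6.1 ] yaw 73.34 tau [0.09 0.42 0.1 ] t 16.5 tilt [0.0005 0.0001]
```

Request:
play_rows(increments="0 0 0.1 0 -1;0 0 0.1 0 -1;0 0 0.1 0 -1;0 0 0 0 -1;0 0 0 0 -1")

```text
clock: 16.9
position: [0.5161, -0.0088, 0.0466]
ee_rot: [0.455, 3.108, 0.0]
force: [-2.9, 0.8, 8.1]
width: 0.51
gripper_force: 55.0
```

```bash
python3 st.py
```

```text
x,y,z mm [1.900e-01 3.000e-02 4.661e+01] F along toolx,tooly,up [ 3.04 -0.09  8.08] yaw 73.34 tau [0.11 0.55 0.06] t 16.9 tilt [0.0005 0.0002]
```

Request:
play_rows(increments="0 0 0.1 0 -1;0 0 0.05 0 -1;0 0 0.05 0 -1;0 0 0 0 -1;0 0 0 0 -1")

```text
clock: 17.32
position: [0.5162, -0.0087, 0.0455]
ee_rot: [0.455, 3.108, 0.001]
force: [-6.9, 0.1, 22.1]
width: 0.509
gripper_force: 55.0
```

```bash
for i in 1; do python3 st.py; done; python3 bar.py; python3 st.py
```

```text
x,y,z mm [ 1.500e-01 -2.000e-02  4.545e+01] F along toolx,tooly,up [ 6.63 -1.9  22.11] yaw 73.33 tau [0.33 1.36 0.12] t 17.3 tilt [0.0009 0.0005]
tcp station x,y 0.00015234647632673484 -1.593084750050413e-05
scene 507 y0 0.0003 yaw 0.77deg z 0.0666 pitch 0.44deg ends [-0.052  -0.0508  0.0213  0.0299]
x,y,z mm [ 1.200e-01 -1.000e-02  4.548e+01] F along toolx,tooly,up [ 6.99 -2.23 20.57] yaw 73.33 tau [0.32 1.36 0.11] t 17.4 tilt [0.001  0.0005]
```

```bash
python3 -c "
from h import *
print(job.sign_off())"
```

```text
the job is handed in; nothing more can be done
None
```

I handed the job in at about 17.5 s of the 67 s allowed; no verdict came back. The stop pin is home in the socket. The barrel is still gripped and pressed fully down in the V with about 20 N and about 2 N of side force, its end about 2–3 mm from the pin by camera. I went nowhere near the dip rod, bottle, beaker or ring.

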